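Clip the pinch roller into its cradle and shut the gate

ROBOT

A 6-joint arm with a two-finger parallel gripper is mounted at the origin on the work surface. World frame = base frame: x ahead of the robot, y to its left, z up, the work surface at z = 0. Lengths are in m, angles in rad, forces in N, time in s.
With the tool pointing down it reaches from about 0.35 to 0.975 m from the base axis. Payload 4.9 kg.
Tool frame: the origin (TCP) lies at the very end of the fingers, on their centre line; the grasp point (between the pads) lies 19 mm behind it; z points along the fingers, y is the line along which they close (so a half turn about z gives the same grasp; the last joint's range is limited). The gripper opens to 85 mm and grips with 20 to 120 N. Pads are 22 mm wide; open, the fingers measure 114 mm over their backs; the gripper's body (76 mm by 85 mm) begins 54 mm behind the grasp point. The pads swing forward as they close: fully open they stand 13 mm farther back than shut.
Start: joints at [1.013, 0.053, 1.613, -0, 1.476, -0.119], TCP at [0.266, 0.566, 0.231] pointing down, gripper open.
Joint ranges: [-3.01, 3.01], [-1.01, 2.22], [0.06, 2.58], [-1.02, 4.17], [0.09, 2.62], [-3.14, 3.14]. Speed limits (rad/s): [2.57, 2.57, 3.14, 3.14, 3.14, 3.14].

INTERFACE

Orientations are given as a unit quaternion [w, x, y, z].
In Python, from plant import monitor, vision, manip gives the robot as it stands. The module is installed in compiled form; this text tells all that it offers.
- The arm moves only by the tool arm_command, never from a script. Its argument "rows" is a list of rows, each a list of 3 entries, a list of its own where there are three numbers: the finger opening in mm, from 0 to 85.4, then the shift along the world's x, y, z in units of 30 cm (1.0 is 30 cm), then the turn, a rotation vector about the world's x, y, z in units of pi/2 rad (1.0 is pi/2 rad). In form: [[claw, [x, y, z], [wx, wy, wz]], ...]. A call has 1 to 12 rows; each row is the pose to reach, as a shift and turn from the pose commanded when the call began; what a row does not reach only later rows make up. A row lasts 1/12 s, in which the tool goes at most 41.7 mm and 7.16 degrees, less where a joint would pass 70% of its speed; a pose out of reach is approached as far as the arm can. A call with a number of a shift or a turn outside -1 to 1 is refused whole. A call with a gripper value outside its range is refused whole. The fingers move at their own pace and stop on an object; the grip force is fixed at half the most. Time passes only in rows, so rows that repeat a pose let the fingers close. It gives the time, the measured TCP pose, the force, the opening and the grip force at its end, in the units of the state.
- monitor.state(): the state, without advancing time (a new reading comes with each control period).
- vision.grab_frame(name): name is "side" or "top"; returns a dict with "color" (480x640x3 uint8, red, green, blue), "z_map" (480x640 float32, m along the optical axis (not along the pixel's ray), 0 where there is no reading), "mtx" (3x3 intrinsics, pixels), "k1" (the pictures are not rectified: a ray, as slopes to the right and down, at radius r is drawn at 1 + k1 r^2 times it, then the intrinsics apply), "R" (3x3) and "t" (3): a world point X has camera coordinates R X + t. Camera axes: x right, y down, z forward; pixel columns grow to the right and rows downward; lengths in m; the calibration is good to about 2 mm. A picture is of the moment at which its call begins.
- manip.job_done(): hands the job in; it is judged then, once.
The state is a dict: "time": time; "joint_pos": joint angles; "joint_vel": joint speeds; "joint_efforts": joint torques, N m; "tool_pos": TCP position; "tool_rot": TCP orientation; "contact_force": force on the tool from outside, world axes, zero at the start; "ft_torque": the same for the moment, N m; "gripper_width": opening from 0.0 (shut) to 1.0 (fully open); "grasp_force": force on a finger pad.
Only numpy, scipy, OpenCV 4.12 (cv2) and the standard library are available. Lean on these libraries where they do the work, as an engineer would, in place of code of your own. Each camera call takes 0.05 s, during which the arm holds its last target. There are 200 camera calls.

TASK

Take the black pinch roller from its wooden rest and push its steel axle down past the two sprung brass jaws of the blue cradle, until both ends of the axle sit fully home in the forks and both jaws have snapped back over it. Then swing the steel gate fully shut across the cradle by its red knob. Leave everything else on the bench where it is.

Things in the scene. Friction and masses are not known exactly. Their poses are not given: they have to be found in the camera images.
- roller: Black rubber pinch roller (diameter 32, length 50) fixed at the middle of a steel axle (diameter 12, length 150), about 0.17 kg. Origin at the centre of the roller, on the axle's axis; y runs along the axle (x and z may be turned about it). It starts level, lying in the notches of the wooden rest; it is the same either way round.
- rest: Fixed wooden rest, base 70 x 116, 12 high, with two notched uprights (36 wide in x, 10 thick, at y = -50 and +50, tops 52 high, 90 clear between them) that carry the axle on either side of the roller, its axis 50 above the bench. Notches 14 wide, 8 deep. Origin at the centre of its underside, y along the axle, z up.
- cradle: Fixed blue cradle: base plate 130 (x) x 240 (y), floor 10 thick, rim 18 high, forming a shallow pocket. Origin at the centre of its underside, z up. Two aluminium fork clips stand at y = -40 and +40, each 12 thick, 68 clear between them for the roller. Hinge post of the gate at x = 0, y = +100; catch post at x = 0, y = -102, 94 high, with a stop on its -x side 116 high.
- fork_left (a point): Middle of the slot bottom of the fork at y = +40, 44 above the bench; axes as the cradle's. The slot is 15 wide (x -7.5 to 7.5), open at the top. Above the bench: tall prong on the -x side 78, with a lead-in leaning outward up to 87; short prong on the +x side 55 (x 7.5 to 15.5); behind it a bracket 85 (x 21 to 29) that carries the jaw.
- fork_right (a point): The same point of the like fork at y = -40.
- seat (a point): The point of the cradle, midway between the two forks and 50 above the bench, where the roller's origin lies when the axle sits home on the slot bottoms. Axes as the cradle's: y along the seated axle, z up.
- jaw_left (a joint): Sprung brass jaw of the fork at y = +40, in rad: 0 = at rest, slanting 15 degrees down to -x across the slot. 25 long, on a pin along y at x = +16, 80 above the bench. It yields downward only (up to 1.2 rad) as the axle is pushed from above (2 to 4 N a jaw, plus friction) and springs back over the axle when its axis is within about 8 mm of the seat.
- jaw_right (a joint): The same jaw of the fork at y = -40.
- gate (a joint): Gate angle in rad: 0 = fully shut, lying straight across above both forks onto the catch post; it grows as the gate swings level toward the cradle's +x side (anticlockwise from above). It starts open, at 1.4 to 1.95, and stays where it is left. Steel bar 10 x 10, 198 long, its middle 101 above the bench, turning about the hinge post.
- gate_knob (a point): Middle of the part of the upright red knob (diameter 16, 40 high) that stands on the gate bar, 155 from the hinge. It is 126 above the bench; the bar's top is 20 below this point and the knob's top 20 above it.
- gate_hinge (a point): Point on the vertical axis of the gate's hinge, at the height of gate_knob, at x = 0, y = +100 of the cradle.
- cassette: Bystander: grey cassette shell, 64 x 100 x 12, lying flat; origin at the centre of its underside.
- flywheel: Bystander: brass flywheel, diameter 80, 24 high, lying flat; origin at the centre of its underside.
- pulley: Bystander: chrome capstan pulley, diameter 54, 34 high; origin at the centre of its underside.
- screwdriver: Bystander: screwdriver 190 long, lying along its x; origin under its middle.
- brush: Bystander: brush 170 long, lying along its x; origin under its middle.
- bottle: Bystander: amber bottle, diameter 56, 130 high; origin at the centre of its underside.
Not all that is in view belongs to the job. Of the things like the roller, leave any that is green; of the rest the smaller one is meant.

How it is judged:
By the outcome, as a careful person would: the job done as asked, in the order asked, and still so for the second after the job is handed in, with the robot touching nothing.
It also fails if it takes over 58 s, if anything falls off the work surface, if the arm or the gripper's body presses on something with over 40 N, if the wrist force passes 120 N, or if a joint passes its speed limit or range.

## Working session

There is one attempt and no reset: what is moved stays moved. The work goes in short steps, Python scripts to look and compute and a tool call to move; the robot and the scene stay as the last step left them, time stands still between calls to the robot, and variables do not carry over. Pictures are saved under pics/ and viewed, at most 10 in all, crops included, and the job is handed in when it is done.

Besides the shell and the picture viewer there is one more tool, called by a JSON object that holds its "method" and its "body", one argument or row to a line. arm_command: Moves the arm, as the interface text tells. Shifts and turns lie within -1 to 1; 1 stands for 30 cm of shift or pi/2 rad of turn. Its arguments: {"type":"object","properties":{"rows":{"type":"array"}},"required":["rows"]}

```bash
mkdir -p pics; cat > h.py <<'E'
import numpy as np, cv2
from plant import monitor, vision, manip
def grab(n):
    f=vision.grab_frame(n); np.savez(f'{n}.npz',**f); return f
def load(n): return dict(np.load(f'{n}.npz'))
def und(f,uv):
    K=f['mtx']; p=(np.atleast_2d(uv).astype(float)-[K[0,2],K[1,2]])/[K[0,0],K[1,1]]
    q=p.copy()
    for _ in range(20): q=p/(1+float(f['k1'])*(q**2).sum(1,keepdims=True))
    return q
def ray(f,uv):
    q=und(f,uv); d=np.c_[q,np.ones(len(q))]@f['R']; return -f['R'].T@f['t'],d
def plane(f,uv,z):
    c,d=ray(f,uv); return c+d*((z-c[2])/d[:,2])[:,None]
def cloud(f,mask):
    v,u=np.nonzero(mask&(f['z_map']>0)); z=f['z_map'][v,u]
    q=und(f,np.c_[u,v]); return (np.c_[q,np.ones(len(q))]*z[:,None]-f['t'])@f['R'], np.c_[u,v]
E
python3 - <<'E'
from h import *
for n in('top','side'):
    f=grab(n); cv2.imwrite(f'pics/{n}0.png',f['color'][:,:,::-1]); print(n,f['mtx'],f['k1'],-f['R'].T@f['t'],f['R'])
s=monitor.state(); print({k:np.round(v,3) for k,v in s.items()})
E
```

```text
top [[516.25136933   0.         319.40109587]
 [  0.         516.25136933 240.66514792]
 [  0.           0.           1.        ]] -0.03564909651454764 [ 0.32334305 -0.03332202  1.21043392] [[-0.03870249 -0.99924041 -0.00455228]
 [-0.9756754   0.03877274 -0.21576419]
 [ 0.2157768  -0.00390906 -0.97643489]]
side [[474.23003054   0.         320.60125921]
 [  0.         474.23003054 234.33913663]
 [  0.           0.           1.        ]] -0.12292832036170279 [ 0.09212372 -0.61861599  0.83224505] [[ 0.78681776 -0.61705287  0.01278956]
 [-0.42217413 -0.55320841 -0.71814306]
 [ 0.45020753  0.55964829 -0.69577796]]
{'time': np.float64(0.1), 'joint_pos': array([ 1.013,  0.053,  1.614, -0.   ,  1.476, -0.119]), 'joint_vel': array([-0.001, -0.002, -0.003,  0.001,  0.   ,  0.001]), 'joint_efforts': array([-0.0000e+00, -3.9491e+01, -3.7136e+01, -0.0000e+00,  4.0000e-03,
       -0.0000e+00]), 'tool_pos': array([0.265, 0.565, 0.23 ]), 'tool_rot': array([-0.   ,  0.218,  0.976, -0.001]), 'contact_force': array([-0.732,  0.317,  0.004]), 'ft_torque': array([-0.033,  0.022, -0.021]), 'grasp_force': np.float64(0.0), 'gripper_width': np.float64(1.003)}
```

View pics/top0.png

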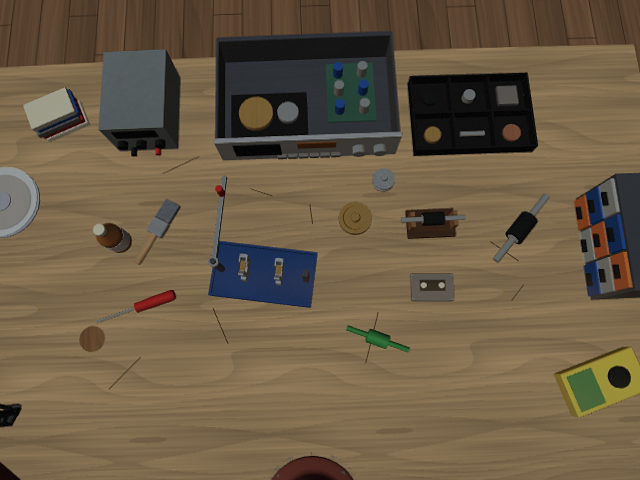

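View pics/side0.png

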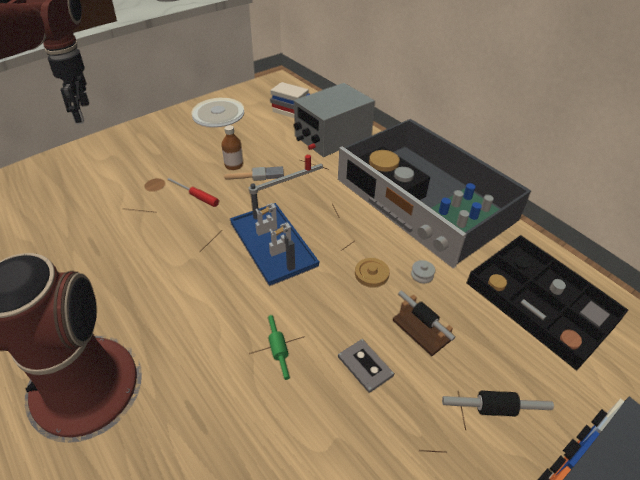

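The top view shows the black roller in its rest at (433,218), with the larger decoy at (522,228) and the green one at (378,339). The cradle is at (263,273), its hinge at (213,262) and the red knob at (219,188). The side view agrees: roller at (426,315), cradle at (275,243).

```bash
python3 - <<'E'
from h import *
for n in('top','side'):
    f=load(n); hsv=cv2.cvtColor(f['color'],cv2.COLOR_RGB2HSV)
    X,uv=cloud(f,np.ones((480,640),bool)); 
    H=hsv[uv[:,1],uv[:,0]].astype(int)
    tab=(abs(X[:,0]-.4)<.1)&(abs(X[:,1]+.05)<.06); print(n,'table z',np.median(X[tab,2]),X[tab,2].std())
    # blue cradle outline at rim plane
    m=cv2.inRange(hsv,(105,120,40),(130,255,255)); 
    k,l,st,c=cv2.connectedComponentsWithStats(m); 
    box=(220,260) if n=='top' else (270,245)
    best=[i for i in range(1,k) if st[i,4]>800]; 
    best=min(best,key=lambda i:np.hypot(*(c[i]-([263,273] if n=='top' else [275,243]))))
    P=plane(f,np.argwhere(l==best)[:,::-1],.018)[:,:2]
    r=cv2.minAreaRect((P*1000).astype(np.float32)); print('cradle',r)
    # knob
    r0=([219,188] if n=='top' else [308,160])
    mk=((H[:,0]<8)|(H[:,0]>172))&(H[:,1]>150)&(H[:,2]>60)&(np.hypot(uv[:,0]-r0[0],uv[:,1]-r0[1])<20)
    print('knob',mk.sum(),uv[mk].mean(0),np.median(X[mk],0),X[mk].max(0),X[mk].min(0),plane(f,uv[mk].mean(0),.126))
    # roller
    r0=([433,218] if n=='top' else [426,315])
    near=np.hypot(uv[:,0]-r0[0],uv[:,1]-r0[1])<50
    rub=near&(H[:,2]<45)&(X[:,2]>.045)&(X[:,2]<.075); 
    print('rub',rub.sum(),X[rub].mean(0),X[rub].min(0),X[rub].max(0),uv[rub].mean(0))
    ax=near&(H[:,1]<50)&(H[:,2]>60)&(X[:,2]>.04)&(X[:,2]<.065)
    A=X[ax]; 
    if len(A)>5:
        vx,vy,x0,y0=cv2.fitLine((A[:,:2]*1000).astype(np.float32),cv2.DIST_HUBER,0,.01,.01).ravel(); print('axle',ax.sum(),vx,vy,x0,y0,A.min(0),A.max(0))
    u,v=r0; s=f['color'][v-45:v+45,u-60:u+60,::-1]
    u,v=(262,245) if n=='top' else (280,215)
    s2=f['color'][v-75:v+75,u-80:u+80,::-1]
    cv2.imwrite(f'pics/c_{n}.png',np.vstack([cv2.resize(s,(400,300),interpolation=2)]) )
    globals()['a_'+n]=cv2.resize(s,(400,300),interpolation=2); globals()['b_'+n]=cv2.resize(s2,(400,300),interpolation=2)
cv2.imwrite('pics/m.png',np.clip(np.vstack([np.hstack([a_top,b_top]),np.hstack([a_side,b_side])]).astype(int)*1.5,0,255).astype(np.uint8))
E
```

```text
top table z 9.526330006895061e-06 0.01027878778869146
cradle ((514.2405395507812, 97.34358215332031), (238.4449462890625, 129.11585998535156), 80.96302032470703)
knob 49 [218.12244898 188.93877551] [0.68299261 0.17759489 0.14524478] [0.72020874 0.20837315 0.15046484] [0.67701014 0.17070251 0.00154302] [[0.68862979 0.18105828 0.126     ]]
rub 293 [ 0.62022373 -0.30303467  0.06145846] [ 0.60675727 -0.32900577  0.04558766] [ 0.63824334 -0.27797844  0.07119547] [433.68259386 218.        ]
axle 193 0.011870062 -0.99992955 621.48145 -300.57108 [ 0.61502499 -0.37640351  0.04522504] [ 0.63002873 -0.22827516  0.06135599]
side table z 0.0008897890038618496 0.015339678277836348
cradle ((512.9615478515625, 91.32014465332031), (247.7345733642578, 130.1402587890625), 80.95803833007812)
knob 109 [308.49541284 158.09174312] [0.68335986 0.1728869  0.12643092] [0.83570246 0.351865   0.14882037] [0.67557325 0.1650784  0.02272427] [[0.69843828 0.1903884  0.126     ]]
rub 334 [ 0.6154594  -0.30628334  0.06054136] [ 0.60577249 -0.33001292  0.04529588] [ 0.63273166 -0.28135683  0.06872034] [424.34730539 313.92814371]
axle 245 0.004905518 -0.99998796 620.45557 -312.9162 [ 0.611252   -0.37939956  0.04493609] [ 0.63181566 -0.23050586  0.06180598]
```

View pics/m.png

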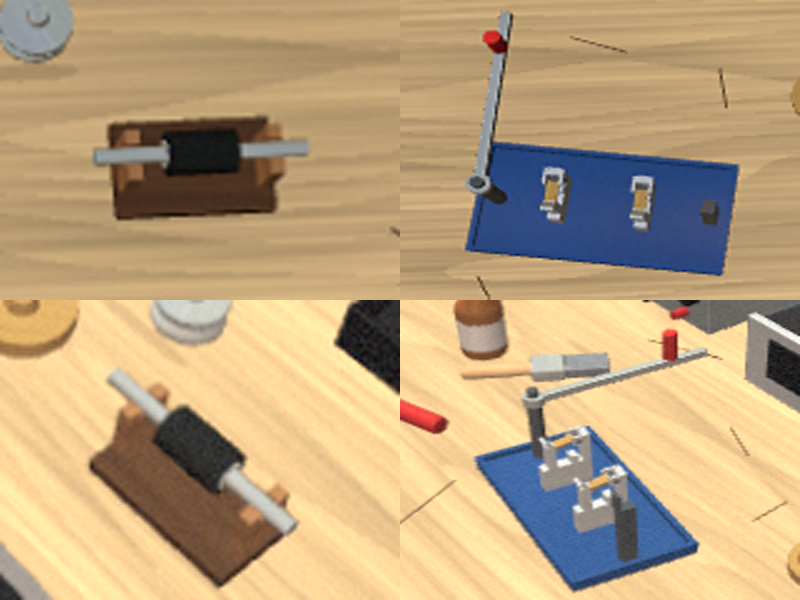

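The crop confirms the roller lies in the rest with its axle along world y. Both jaws are at rest over the forks, and the gate stands open past the +x side. I'll move above the roller.

{"method": "arm_command", "body": {
  "rows": [
    [85, [0.394, -0.967, 0], [0, 0, -0.238]],
    [85, [0.394, -0.967, 0], [0, 0, -0.238]],
    [85, [0.394, -0.967, 0], [0, 0, -0.238]],
    [85, [0.394, -0.967, 0], [0, 0, -0.238]],
    [85, [0.394, -0.967, 0], [0, 0, -0.238]],
    [85, [0.394, -0.967, 0], [0, 0, -0.238]],
    [85, [0.394, -0.967, 0], [0, 0, -0.238]],
    [85, [0.394, -0.967, 0], [0, 0, -0.238]],
    [85, [0.394, -0.967, 0], [0, 0, -0.238]]
  ]
}}

```text
time: 0.85
tool_pos: [0.3848, 0.2723, 0.2309]
tool_rot: [0.0, 0.398, 0.918, -0.001]
contact_force: [-0.2, 0.0, 0.6]
gripper_width: 0.993
grasp_force: 0.0
```

{"method": "arm_command", "body": {
  "rows": [
    [85, [0.394, -0.967, 0], [0, 0, -0.238]],
    [85, [0.394, -0.967, 0], [0, 0, -0.238]],
    [85, [0.394, -0.967, 0], [0, 0, -0.238]],
    [85, [0.394, -0.967, 0], [0, 0, -0.238]],
    [85, [0.394, -0.967, 0], [0, 0, -0.238]],
    [85, [0.394, -0.967, 0], [0, 0, -0.238]],
    [85, [0.394, -0.967, 0], [0, 0, -0.238]],
    [85, [0.394, -0.967, 0], [0, 0, -0.238]],
    [85, [0.394, -0.967, 0], [0, 0, -0.238]]
  ]
}}

```text
time: 1.6
tool_pos: [0.5029, -0.0175, 0.2308]
tool_rot: [-0.0, 0.561, 0.828, -0.0]
contact_force: [-0.9, 0.3, 0.4]
gripper_width: 1.0
grasp_force: 0.0
```

{"method": "arm_command", "body": {
  "rows": [
    [85, [0.394, -0.967, 0], [0, 0, -0.238]],
    [85, [0.394, -0.967, 0], [0, 0, -0.238]],
    [85, [0.394, -0.967, 0], [0, 0, -0.238]],
    [85, [0.394, -0.967, 0], [0, 0, -0.238]],
    [85, [0.394, -0.967, 0], [0, 0, -0.238]],
    [85, [0.394, -0.967, 0], [0, 0, -0.238]],
    [85, [0.394, -0.967, 0], [0, 0, -0.238]],
    [85, [0.394, -0.967, 0], [0, 0, -0.238]],
    [85, [0.394, -0.967, 0], [0, 0, -0.238]],
    [85, [0.394, -0.967, 0], [0, 0, -0.238]]
  ]
}}

```text
time: 2.43
tool_pos: [0.6204, -0.3038, 0.2302]
tool_rot: [-0.001, 0.703, 0.711, 0.0]
contact_force: [-0.4, 1.0, 0.2]
gripper_width: 0.995
grasp_force: 0.0
```

```bash
python3 - <<'E'
from h import *
from scipy.spatial.transform import Rotation as R
s=monitor.state(); q=s['tool_rot']; M=R.from_quat(np.r_[q[1:],q[0]]).as_matrix()
print(s['time'],s['tool_pos'],M[:,1],M[:,2],np.degrees(np.arctan2(M[1,1],M[0,1])),s['joint_pos'])
# fork measurement
yaw=np.radians(-9.04); 
for n in('top','side'):
    f=load(n); X,uv=cloud(f,np.ones((480,640),bool)); hsv=cv2.cvtColor(f['color'],cv2.COLOR_RGB2HSV)
    c=np.array([.5142,.0973]); d=X[:,:2]-c; L=np.c_[d@[np.cos(yaw),np.sin(yaw)],d@[-np.sin(yaw),np.cos(yaw)],X[:,2]]
    for y0 in(-40,40):
        for nm,x,z0,z1 in(('fork',(-.05,.05),.03,.095),('tall',(-.03,0),.06,.1),('brk',(.012,.04),.07,.1)):
            m=(abs(L[:,1]-y0/1e3)<.02)&(L[:,0]>x[0])&(L[:,0]<x[1])&(L[:,2]>z0)&(L[:,2]<z1)
            P=L[m]*1e3; print(n,y0,nm,m.sum(),P.mean(0).round(1),np.percentile(P,5,axis=0).round(1),np.percentile(P,95,axis=0).round(1))
    for nm,yy in(('hinge',100),('catch',-102)):
        m=(abs(L[:,1]-yy/1e3)<.025)&(abs(L[:,0])<.03)&(L[:,2]>.03); P=L[m]*1e3; print(n,nm,m.sum(),P.mean(0).round(1),np.percentile(P,5,axis=0).round(1),np.percentile(P,95,axis=0).round(1))
E
```

```text
2.4333 [ 0.62041437 -0.30380929  0.23017403] [ 0.99994699  0.01020495 -0.00136723] [-0.00138615  0.00184712 -0.99999733] 0.5847111591803743 [-5.63316371e-01  2.06569320e-01  1.44677267e+00  8.24188373e-04
  1.49040902e+00 -5.73587303e-01]
top -40 fork 202 [  4.7 -41.1  72.1] [-18.7 -48.3  39.5] [ 27.  -33.   87.6]
top -40 tall 48 [ -9.5 -40.8  77.9] [-16.5 -46.   64.7] [ -1.3 -34.9  87.2]
top -40 brk 71 [ 20.9 -40.5  83. ] [ 13.5 -49.1  75. ] [ 27.8 -31.4  88.9]
top 40 fork 233 [ 5.  38.4 68.3] [-17.9  31.7  36.4] [27.  46.2 87.3]
top 40 tall 50 [-9.6 39.3 78.3] [-16.7  34.   62.2] [-0.6 44.9 88. ]
top 40 brk 70 [20.7 39.5 83.2] [12.9 30.7 78.1] [28.8 48.4 88.2]
top hinge 176 [ 4.5 98.2 95.5] [-7.4 90.9 42.4] [ 25.3 107.5 116.3]
top catch 70 [  -2.2 -102.7   86.2] [  -9.  -108.1   39.4] [  7.9 -96.8 116.9]
side -40 fork 348 [  3.2 -44.   62.1] [-19.9 -49.7  34.3] [ 27.4 -35.5  86.3]
side -40 tall 66 [-10.8 -43.9  75.2] [-16.3 -48.1  62.2] [ -1.4 -37.   87.2]
side -40 brk 68 [ 20.6 -43.3  82.9] [ 13.  -51.2  75. ] [ 28.6 -33.   87.2]
side 40 fork 361 [ 4.7 36.2 59.6] [-18.6  30.3  33. ] [27.3 45.8 86.1]
side 40 tall 58 [-11.3  36.5  75.9] [-17.   31.9  64.3] [-2.  45.1 87.6]
side 40 brk 61 [20.8 36.8 82.8] [13.2 28.7 77.3] [28.  46.8 87.3]
side hinge 238 [ 2.  94.8 85.9] [-8.4 89.3 38.6] [ 24.4 102.2 115.4]
side catch 227 [  -1.7 -106.5   72.2] [  -9.1 -110.5   35.7] [  7.8 -98.2 113.1]
```

{"method": "arm_command", "body": {
  "rows": [
    [85, [0, 0, -0.13], [0, 0, 0]],
    [85, [0, 0, -0.26], [0, 0, 0]],
    [85, [0, 0, -0.39], [0, 0, 0]],
    [85, [0, 0, -0.5], [0, 0, 0]],
    [85, [0, 0, -0.58], [0, 0, 0]],
    [85, [0, 0, -0.64], [0, 0, 0]],
    [85, [0, 0, -0.67], [0, 0, 0]],
    [85, [0, 0, -0.67], [0, 0, 0]],
    [85, [0, 0, -0.67], [0, 0, 0]]
  ]
}}

```text
time: 3.18
tool_pos: [0.6205, -0.3032, 0.0309]
tool_rot: [0.0, 0.703, 0.711, 0.0]
contact_force: [1.2, 0.2, 0.8]
gripper_width: 0.994
grasp_force: 0.0
```

{"method": "arm_command", "body": {
  "rows": [
    [20, [0, 0, 0], [0, 0, 0]],
    [20, [0, 0, 0], [0, 0, 0]],
    [20, [0, 0, 0], [0, 0, 0]],
    [20, [0, 0, 0], [0, 0, 0]],
    [20, [0, 0, 0], [0, 0, 0]],
    [20, [0, 0, 0], [0, 0, 0]],
    [20, [0, 0, 0], [0, 0, 0]],
    [20, [0, 0, 0], [0, 0, 0]],
    [20, [0, 0, 0], [0, 0, 0]],
    [20, [0, 0, 0], [0, 0, 0]],
    [20, [0, 0, 0], [0, 0, 0]],
    [20, [0, 0, 0], [0, 0, 0]]
  ]
}}

```text
time: 4.18
tool_pos: [0.6232, -0.3051, 0.0324]
tool_rot: [0.003, 0.704, 0.711, 0.002]
contact_force: [7.0, 0.7, -0.1]
gripper_width: 0.352
grasp_force: 59.4
```

{"method": "arm_command", "body": {
  "rows": [
    [20, [0, 0, 0.04], [0, 0, 0]],
    [20, [0, 0, 0.1], [0, 0, 0]],
    [20, [0, 0, 0.2], [0, 0, 0]],
    [20, [0, 0, 0.3], [0, 0, 0]],
    [20, [0, 0, 0.4], [0, 0, 0]],
    [20, [0, 0, 0.5], [0, 0, 0]],
    [20, [0, 0, 0.53], [0, 0, 0]],
    [20, [0, 0, 0.53], [0, 0, 0]]
  ]
}}

```text
time: 4.85
tool_pos: [0.6218, -0.3057, 0.1936]
tool_rot: [0.004, 0.703, 0.711, 0.001]
contact_force: [0.1, -0.2, -2.1]
gripper_width: 0.357
grasp_force: 62.5
```

{"method": "arm_command", "body": {
  "rows": [
    [20, [-0.02, 0.07, 0], [0, 0, -0.01]],
    [20, [-0.04, 0.15, 0], [0, 0, -0.02]],
    [20, [-0.06, 0.25, 0], [0, 0, -0.03]],
    [20, [-0.09, 0.35, 0], [0, 0, -0.05]],
    [20, [-0.12, 0.45, 0], [0, 0, -0.06]],
    [20, [-0.15, 0.55, 0], [0, 0, -0.08]],
    [20, [-0.18, 0.65, 0], [0, 0, -0.1]],
    [20, [-0.21, 0.75, 0], [0, 0, -0.107]],
    [20, [-0.25, 0.85, 0], [0, 0, -0.107]],
    [20, [-0.29, 0.95, 0], [0, 0, -0.107]],
    [20, [-0.31, 1.0, 0], [0, 0, -0.107]],
    [20, [-0.31, 1.0, 0], [0, 0, -0.107]]
  ]
}}

```text
time: 5.85
tool_pos: [0.5243, -0.0015, 0.1858]
tool_rot: [-0.003, 0.759, 0.651, -0.002]
contact_force: [0.3, 0.0, -1.9]
gripper_width: 0.353
grasp_force: 62.6
```

{"method": "arm_command", "body": {
  "rows": [
    [20, [-0.01, 0.08, 0], [0, 0, 0]],
    [20, [-0.02, 0.16, 0], [0, 0, 0]],
    [20, [-0.03, 0.25, 0], [0, 0, 0]],
    [20, [-0.04, 0.31, 0], [0, 0, 0]],
    [20, [-0.045, 0.335, 0], [0, 0, 0]],
    [20, [-0.045, 0.335, 0], [0, 0, 0]],
    [20, [-0.045, 0.335, 0], [0, 0, 0]],
    [20, [-0.045, 0.335, 0], [0, 0, 0]]
  ]
}}

```text
time: 6.52
tool_pos: [0.5137, 0.0948, 0.1886]
tool_rot: [-0.0, 0.761, 0.649, -0.001]
contact_force: [-0.5, 0.1, -1.5]
gripper_width: 0.352
grasp_force: 62.6
```

```bash
cat > meas.py <<'E'
from h import *
import sys
from scipy.spatial.transform import Rotation as R
s=monitor.state(); q=s['tool_rot']; M=R.from_quat(np.r_[q[1:],q[0]]).as_matrix(); tp=s['tool_pos']
print(s['time'],tp,'ytool deg',np.degrees(np.arctan2(M[1,1],M[0,1])),s['contact_force'])
yaw=np.radians(-9.04); c=np.array([.5142,.0973]); zl,zh=map(float,sys.argv[1:3])
for n in('top','side'):
    f=grab(n); X,uv=cloud(f,np.ones((480,640),bool)); hsv=cv2.cvtColor(f['color'],cv2.COLOR_RGB2HSV)
    d=X[:,:2]-c; L=np.c_[d@[np.cos(yaw),np.sin(yaw)],d@[-np.sin(yaw),np.cos(yaw)],X[:,2]]
    for side in(-1,1):
        for a,b in ((.035,.05),(.05,.065)):
            m=(L[:,1]*side>a)&(L[:,1]*side<b)&(abs(L[:,0])<.025)&(L[:,2]>zl)&(L[:,2]<zh); P=L[m]*1e3
            if len(P): print(n,side,a,m.sum(),'med',np.median(P,0).round(1),'min',np.percentile(P,3,axis=0).round(1),'max',np.percentile(P,97,axis=0).round(1))
    m=(abs(L[:,1])<.1)&(abs(L[:,0])<.012)&(L[:,2]>zl)&(L[:,2]<zh); print('ends',np.percentile(L[m,1],[.5,99.5])*1e3)
    u,v=(262,245) if n=='top' else (280,205)
    globals()['b_'+n]=cv2.resize(f['color'][v-75:v+75,u-50:u+50,::-1],(400,600),interpolation=2)
cv2.imwrite(sys.argv[3],np.clip(np.hstack([b_top,b_side])*1.5,0,255).astype(np.uint8))
E
python3 meas.py .18 .24 pics/h1.png
```

```text
6.5167 [0.51367533 0.09481188 0.18859999] ytool deg -9.096360936039083 [-0.52518816  0.0860558  -1.47590155]
top -1 0.035 26 med [ -1.4 -44.6 210.1] min [ -6.5 -48.9 206.8] max [  3.9 -40.3 213.4]
top -1 0.05 47 med [ -2.1 -57.8 210.6] min [ -7.2 -64.8 206.9] max [  3.7 -50.7 213.9]
top 1 0.05 19 med [ -4.7  60.8 211.1] min [ -6.5  55.9 205. ] max [ -0.9  64.7 214.3]
ends [-76.28762674  72.62138578]
side -1 0.035 28 med [ -4.7 -42.3 212. ] min [ -7.5 -49.1 204.8] max [  2.1 -35.6 213.9]
side -1 0.05 30 med [ -3.9 -58.1 211.8] min [ -7.6 -64.7 205.9] max [  2.3 -51.4 214.1]
ends [-79.00378181  20.2461769 ]
```

View pics/h1.png

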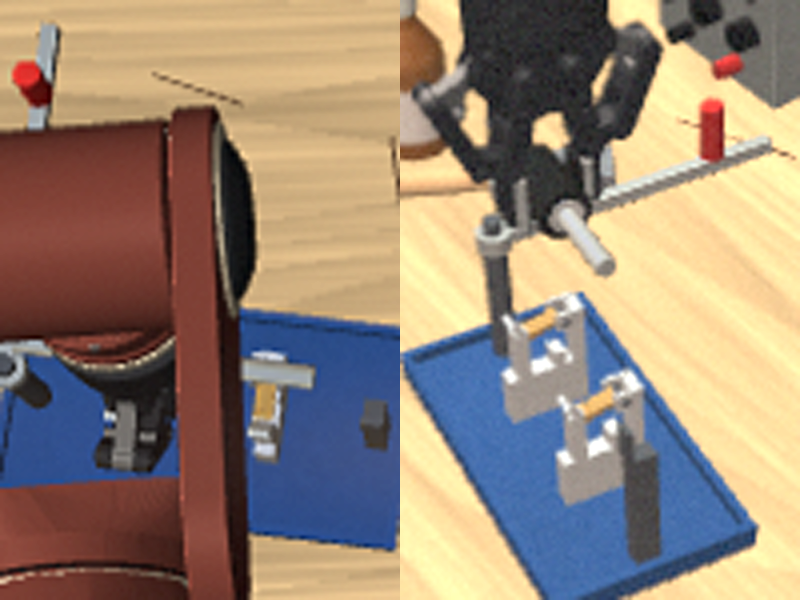

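The right axle end is directly over the right fork's slot in both views (top at (280,375), side at (600,265)). The axle is about 1 mm toward -x, so I'll correct that and go down to just above the jaws.

{"method": "arm_command", "body": {
  "rows": [
    [20, [0.004, 0.003, -0.04], [0, 0, 0]],
    [20, [0.004, 0.003, -0.1], [0, 0, 0]],
    [20, [0.004, 0.003, -0.18], [0, 0, 0]],
    [20, [0.004, 0.003, -0.25], [0, 0, 0]],
    [20, [0.004, 0.003, -0.31], [0, 0, 0]],
    [20, [0.004, 0.003, -0.35], [0, 0, 0]],
    [20, [0.004, 0.003, -0.36], [0, 0, 0]],
    [20, [0.004, 0.003, -0.36], [0, 0, 0]]
  ]
}}

```text
time: 7.28
tool_pos: [0.5141, 0.0966, 0.08]
tool_rot: [-0.001, 0.761, 0.649, -0.001]
contact_force: [-0.7, 0.2, -1.7]
gripper_width: 0.351
grasp_force: 62.6
```

```bash
python3 meas.py .088 .12 pics/h2.png
```

```text
7.2833 [0.51406574 0.09657037 0.07997622] ytool deg -9.056817598980667 [-0.70264824  0.17109945 -1.73364529]
top -1 0.035 28 med [ -1.4 -45.3 101.4] min [ -8.8 -48.6  90.2] max [ 20.5 -40.9 106.1]
top -1 0.05 39 med [ -1.9 -58.  102.2] min [ -7.1 -64.2  97. ] max [  3.8 -50.1 105.3]
top 1 0.035 1 med [-17.7  39.6  90.4] min [-17.7  39.6  90.4] max [-17.7  39.6  90.4]
top 1 0.05 5 med [-6.3 60.2 98.9] min [-6.6 54.8 97.5] max [ -5.7  64.3 105. ]
ends [-99.68018863  65.60256821]
side -1 0.035 31 med [ -1.5 -42.9 102.6] min [ -7.  -49.8  88.3] max [ 19.5 -35.3 106.3]
side -1 0.05 25 med [ -2.2 -57.3 104.1] min [ -6.6 -62.8  94.6] max [  7.5 -50.5 106. ]
ends [-98.18390068  94.96593243]
```

View pics/h2.png

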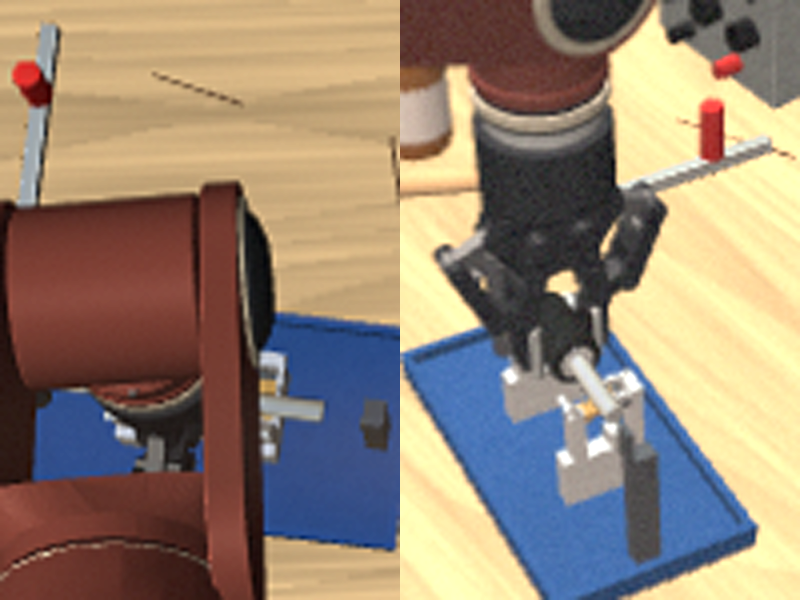

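The axle is level just above both jaws and centred on the slot, slightly to the lead-in side. Pushing down.

{"method": "arm_command", "body": {
  "rows": [
    [20, [0.002, 0, -0.02], [0, 0, 0]],
    [20, [0.002, 0, -0.035], [0, 0, 0]],
    [20, [0.002, 0, -0.05], [0, 0, 0]],
    [20, [0.002, 0, -0.065], [0, 0, 0]],
    [20, [0.002, 0, -0.08], [0, 0, 0]],
    [20, [0.002, 0, -0.09], [0, 0, 0]]
  ]
}}

```text
time: 7.88
tool_pos: [0.5169, 0.097, 0.056]
tool_rot: [0.001, 0.761, 0.649, 0.001]
contact_force: [-2.8, 1.1, 7.8]
gripper_width: 0.357
grasp_force: 63.6
```

{"method": "arm_command", "body": {
  "rows": [
    [20, [0, 0, -0.015], [0, 0, 0]],
    [20, [0, 0, -0.03], [0, 0, 0]],
    [20, [0, 0, -0.045], [0, 0, 0]],
    [20, [0, 0, -0.06], [0, 0, 0]],
    [20, [0, 0, -0.07], [0, 0, 0]],
    [20, [0, 0, -0.07], [0, 0, 0]]
  ]
}}

```text
time: 8.38
tool_pos: [0.515, 0.0969, 0.0326]
tool_rot: [-0.0, 0.761, 0.649, -0.0]
contact_force: [0.0, 0.0, -0.8]
gripper_width: 0.356
grasp_force: 62.9
```

{"method": "arm_command", "body": {
  "rows": [
    [20, [0, 0, -0.006], [0, 0, 0]],
    [20, [0, 0, -0.012], [0, 0, 0]],
    [20, [0, 0, -0.014], [0, 0, 0]],
    [20, [0, 0, -0.014], [0, 0, 0]]
  ]
}}

```text
time: 8.72
tool_pos: [0.5155, 0.0969, 0.032]
tool_rot: [-0.001, 0.761, 0.649, -0.001]
contact_force: [-11.0, -0.6, 20.0]
gripper_width: 0.356
grasp_force: 65.0
```

```bash
python3 meas.py .045 .065 pics/h3.png
```

```text
8.7167 [0.51550735 0.09689717 0.03201346] ytool deg -9.021660959161089 [-10.95029158  -0.61048723  19.99563192]
top -1 0.035 23 med [ -0.  -46.   55.1] min [-15.4 -49.2  47.4] max [ 13.7 -43.7  61.7]
top -1 0.05 35 med [ -0.7 -57.7  54.5] min [ -5.6 -64.5  51.1] max [  4.5 -50.8  59.9]
top 1 0.035 9 med [-18.   42.   47.6] min [-20.7  37.5  45.4] max [-15.7  45.   61.5]
ends [-98.44571247 -44.31169967]
side -1 0.035 93 med [ -5.  -45.1  54.7] min [-21.6 -49.3  45.5] max [ 23.6 -35.9  63.6]
side -1 0.05 24 med [ -2.4 -58.1  55.1] min [ -6.  -64.5  50.7] max [  5.2 -52.   58. ]
side 1 0.035 15 med [20.7 39.7 53.8] min [-15.1  36.1  47.4] max [22.7 45.6 61.9]
ends [-99.31639042  42.90351549]
```

View pics/h3.png

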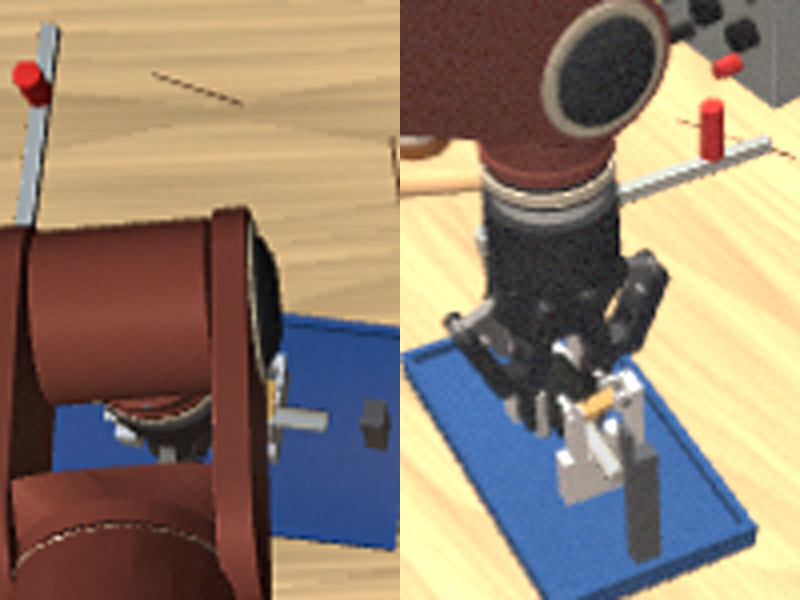

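Force is 20 N at the stop, the axle top reads about 55 mm and the right jaw is back over it (side view (597,403)). I'll release and go up.

{"method": "arm_command", "body": {
  "rows": [
    [60, [0, 0, 0.005], [0, 0, 0]],
    [60, [0, 0, 0.005], [0, 0, 0]],
    [60, [0, 0, 0.005], [0, 0, 0]],
    [60, [0, 0, 0.005], [0, 0, 0]],
    [60, [0, 0, 0.005], [0, 0, 0]],
    [60, [0, 0, 0.005], [0, 0, 0]]
  ]
}}

```text
time: 9.32
tool_pos: [0.5152, 0.0968, 0.0303]
tool_rot: [-0.0, 0.761, 0.649, -0.0]
contact_force: [-1.0, -0.3, -0.5]
gripper_width: 0.702
grasp_force: 0.0
```

{"method": "arm_command", "body": {
  "rows": [
    [60, [0, 0, 0.06], [0, 0, 0]],
    [60, [0, 0, 0.16], [0, 0, 0]],
    [60, [0, 0, 0.28], [0, 0, 0]],
    [60, [0, 0, 0.4], [0, 0, 0]],
    [60, [0, 0, 0.52], [0, 0, 0]],
    [60, [0, 0, 0.6], [0, 0, 0]],
    [60, [0, 0, 0.6], [0, 0, 0]]
  ]
}}

```text
time: 9.9
tool_pos: [0.5189, 0.0971, 0.2181]
tool_rot: [0.004, 0.761, 0.649, 0.005]
contact_force: [1.1, -0.4, 1.6]
gripper_width: 0.699
grasp_force: 0.0
```

{"method": "arm_command", "body": {
  "rows": [
    [60, [0, -0.1, 0], [0, 0, 0]],
    [60, [0, -0.22, 0], [0, 0, 0]],
    [60, [0, -0.34, 0], [0, 0, 0]],
    [60, [0, -0.46, 0], [0, 0, 0]],
    [60, [0, -0.58, 0], [0, 0, 0]],
    [60, [0, -0.7, 0], [0, 0, 0]],
    [60, [0, -0.7, 0], [0, 0, 0]]
  ]
}}

```text
time: 10.48
tool_pos: [0.5148, -0.1182, 0.2096]
tool_rot: [0.0, 0.763, 0.647, -0.001]
contact_force: [-1.6, -0.9, 0.4]
gripper_width: 0.706
grasp_force: 0.0
```

```bash
python3 meas.py .045 .065 pics/h4.png
```

```text
10.4833 [ 0.5147872  -0.11818069  0.20962073] ytool deg -9.377504645328175 [-1.56856002 -0.91181027  0.35048662]
top -1 0.035 28 med [ -2.3 -45.6  54.3] min [-20.  -49.3  45.4] max [ 11.9 -38.2  60.1]
top -1 0.05 36 med [ -0.  -57.4  54.3] min [ -5.2 -64.7  49.9] max [  5.1 -50.6  58.5]
top 1 0.035 22 med [-9.8 37.3 55.8] min [-20.4  35.2  45.4] max [12.2 49.8 63.4]
top 1 0.05 34 med [-0.3 58.3 54. ] min [-5.2 51.2 50.6] max [ 5.4 64.6 56.8]
ends [-77.11132588  97.94337698]
side -1 0.035 86 med [ -1.4 -45.2  54.9] min [-18.5 -49.2  45.5] max [ 23.7 -36.4  63.4]
side -1 0.05 28 med [ -2.2 -57.1  55.6] min [ -5.3 -64.2  48.6] max [  3.8 -50.4  57.9]
side 1 0.035 55 med [ 3.9 41.2 54.9] min [-19.1  35.7  45.5] max [22.5 47.8 64.2]
side 1 0.05 1 med [ 5.7 51.3 52.6] min [ 5.7 51.3 52.6] max [ 5.7 51.3 52.6]
ends [-98.55600416  98.69920706]
```

View pics/h4.png

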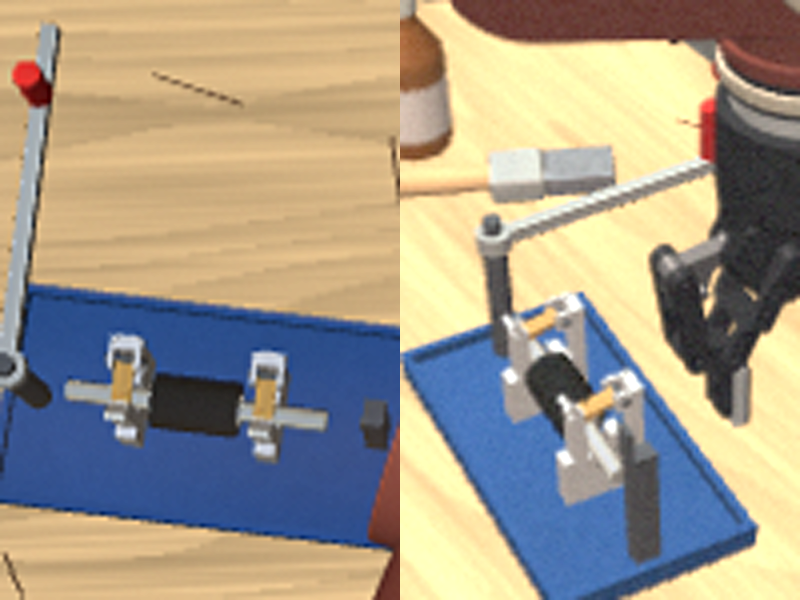

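Both ends are seated: the axle top is about 54–55 mm on both sides and both jaws lie over the axle (top view (122,380) and (265,400)). Next is the gate. The knob is at about (0.685, 0.177), hinge (0.530, 0.196), gate angle about 1.61.

{"method": "arm_command", "body": {
  "rows": [
    [60, [0.07, 0.12, 0], [0, 0, 0.07]],
    [60, [0.14, 0.24, 0], [0, 0, 0.14]],
    [60, [0.21, 0.36, 0], [0, 0, 0.21]],
    [60, [0.28, 0.48, 0], [0, 0, 0.28]],
    [60, [0.35, 0.6, 0], [0, 0, 0.35]],
    [60, [0.42, 0.72, 0], [0, 0, 0.42]],
    [60, [0.49, 0.84, 0], [0, 0, 0.49]],
    [60, [0.55, 0.94, 0], [0, 0, 0.56]],
    [60, [0.567, 0.97, 0], [0, 0, 0.63]],
    [60, [0.567, 0.97, 0], [0, 0, 0.7]],
    [60, [0.567, 0.97, 0], [0, 0, 0.77]],
    [60, [0.567, 0.97, 0], [0, 0, 0.84]]
  ]
}}

```text
time: 11.58
tool_pos: [0.6845, 0.1806, 0.2095]
tool_rot: [-0.001, 0.199, 0.98, -0.0]
contact_force: [-0.2, -0.3, -0.9]
gripper_width: 0.703
grasp_force: 0.0
```

{"method": "arm_command", "body": {
  "rows": [
    [60, [0, 0, 0], [0, 0, 0.07]],
    [60, [0, 0, 0], [0, 0, 0.14]],
    [60, [0, 0, 0], [0, 0, 0.19]],
    [60, [0, 0, 0], [0, 0, 0.19]],
    [60, [0, 0, 0], [0, 0, 0.19]]
  ]
}}

```text
time: 12.0
tool_pos: [0.6847, 0.1794, 0.2099]
tool_rot: [-0.001, 0.055, 0.998, 0.0]
contact_force: [0.3, 0.3, 0.4]
gripper_width: 0.706
grasp_force: 0.0
```

```bash
python3 - <<'E'
from h import *
from scipy.spatial.transform import Rotation as R
s=monitor.state(); q=s['tool_rot']; M=R.from_quat(np.r_[q[1:],q[0]]).as_matrix()
print(s['time'],s['tool_pos'],np.degrees(np.arctan2(M[1,1],M[0,1])),M[:,2],s['joint_pos'])
f=load('top'); hsv=cv2.cvtColor(f['color'],cv2.COLOR_RGB2HSV); X,uv=cloud(f,np.ones((480,640),bool)); H=hsv[uv[:,1],uv[:,0]].astype(int)
m=((H[:,0]<8)|(H[:,0]>172))&(H[:,1]>150)&(np.hypot(uv[:,0]-219,uv[:,1]-188)<15)
for lo,hi in((.11,.135),(.139,.155)):
    P=X[m&(X[:,2]>lo)&(X[:,2]<hi)]; print(len(P),P.mean(0),P.min(0),P.max(0))
E
```

```text
12.0 [0.68473383 0.17940708 0.20994306] 83.65495571812997 [-1.06332886e-03  1.31457624e-04 -9.99999426e-01] [ 1.51116809e-01  2.56619998e-01  1.42236140e+00  2.91708543e-04
  1.46364268e+00 -1.30896896e+00]
27 [0.67943074 0.17477312 0.12190313] [0.67684643 0.16901637 0.11073612] [0.68505692 0.18326927 0.13414934]
41 [0.68409366 0.17693294 0.14476722] [0.67765856 0.16922115 0.14122165] [0.6910998  0.18486049 0.14993276]
```

{"method": "arm_command", "body": {
  "rows": [
    [60, [0, -0.008, -0.08], [0, 0, 0]],
    [60, [0, -0.008, -0.17], [0, 0, 0]],
    [60, [0, -0.008, -0.25], [0, 0, 0]],
    [60, [0, -0.008, -0.3], [0, 0, 0]],
    [60, [0, -0.008, -0.32], [0, 0, 0]],
    [60, [0, -0.008, -0.32], [0, 0, 0]],
    [60, [0, -0.008, -0.32], [0, 0, 0]]
  ]
}}

```text
time: 12.58
tool_pos: [0.686, 0.1758, 0.1155]
tool_rot: [0.001, 0.055, 0.998, 0.0]
contact_force: [-0.3, 0.4, -0.3]
gripper_width: 0.708
grasp_force: 0.0
```

{"method": "arm_command", "body": {
  "rows": [
    [8, [0, 0, 0], [0, 0, 0]],
    [8, [0, 0, 0], [0, 0, 0]],
    [8, [0, 0, 0], [0, 0, 0]],
    [8, [0, 0, 0], [0, 0, 0]],
    [8, [0, 0, 0], [0, 0, 0]],
    [8, [0, 0, 0], [0, 0, 0]],
    [8, [0, 0, 0], [0, 0, 0]],
    [8, [0, 0, 0], [0, 0, 0]]
  ]
}}

```text
time: 13.25
tool_pos: [0.6863, 0.1756, 0.1163]
tool_rot: [0.001, 0.055, 0.998, 0.0]
contact_force: [-1.5, -0.1, 6.3]
gripper_width: 0.171
grasp_force: 58.4
```

```bash
python3 - <<'E'
from h import *
s=monitor.state(); print(s['tool_pos'],s['contact_force'])
h=np.array([.5298,.1957]); v=np.array([.6845,.177])-h; r=np.hypot(*v); a0=np.arctan2(v[1],v[0]); print(r,np.degrees(a0)+99.04)
v0=.155*np.array([np.cos(a0),np.sin(a0)])
def arc(A):
    out=[]
    for d in A:
        a=a0-np.radians(d); out.append(np.array([np.cos(a),np.sin(a)])*.155-v0)
    return np.array(out)
for name,A in (('first 0-48',range(4,49,4)),('48-92',range(52,97,4))):
    base=0 if A[0]==4 else 48
    b=arc([base])[0]
    for d,p in zip(A,arc(A)): print(name,d,np.round((p-b)/.3,3),round(-(d-base)/90,3))
E
```

```text
[0.68632447 0.17557196 0.11625831] [-1.49900827 -0.11896601  6.32821317]
0.15582612104522137 92.14757687751485
first 0-48 4 [-0.006 -0.036] -0.044
first 0-48 8 [-0.014 -0.071] -0.089
first 0-48 12 [-0.024 -0.105] -0.133
first 0-48 16 [-0.037 -0.139] -0.178
first 0-48 20 [-0.052 -0.172] -0.222
first 0-48 24 [-0.07  -0.203] -0.267
first 0-48 28 [-0.089 -0.234] -0.311
first 0-48 32 [-0.111 -0.262] -0.356
first 0-48 36 [-0.134 -0.29 ] -0.4
first 0-48 40 [-0.16  -0.315] -0.444
first 0-48 44 [-0.187 -0.339] -0.489
first 0-48 48 [-0.216 -0.361] -0.533
48-92 52 [-0.03 -0.02] -0.044
48-92 56 [-0.062 -0.037] -0.089
48-92 60 [-0.094 -0.053] -0.133
48-92 64 [-0.128 -0.066] -0.178
48-92 68 [-0.162 -0.076] -0.222
48-92 72 [-0.198 -0.084] -0.267
48-92 76 [-0.233 -0.09 ] -0.311
48-92 80 [-0.269 -0.093] -0.356
48-92 84 [-0.305 -0.094] -0.4
48-92 88 [-0.341 -0.092] -0.444
48-92 92 [-0.377 -0.088] -0.489
48-92 96 [-0.412 -0.081] -0.533
```

{"method": "arm_command", "body": {
  "rows": [
    [8, [-0.006, -0.036, 0.007], [0, 0, -0.044]],
    [8, [-0.014, -0.071, 0.007], [0, 0, -0.089]],
    [8, [-0.024, -0.105, 0.007], [0, 0, -0.133]],
    [8, [-0.037, -0.139, 0.007], [0, 0, -0.178]],
    [8, [-0.052, -0.172, 0.007], [0, 0, -0.222]],
    [8, [-0.07, -0.203, 0.007], [0, 0, -0.267]],
    [8, [-0.089, -0.234, 0.007], [0, 0, -0.311]],
    [8, [-0.111, -0.262, 0.007], [0, 0, -0.356]],
    [8, [-0.134, -0.29, 0.007], [0, 0, -0.4]],
    [8, [-0.16, -0.315, 0.007], [0, 0, -0.444]],
    [8, [-0.187, -0.339, 0.007], [0, 0, -0.489]],
    [8, [-0.216, -0.361, 0.007], [0, 0, -0.533]]
  ]
}}

```text
time: 14.25
tool_pos: [0.62, 0.0673, 0.1163]
tool_rot: [-0.001, 0.458, 0.889, 0.0]
contact_force: [-0.6, 2.2, 0.6]
gripper_width: 0.162
grasp_force: 59.7
```

{"method": "arm_command", "body": {
  "rows": [
    [8, [-0.03, -0.02, 0], [0, 0, -0.044]],
    [8, [-0.062, -0.037, 0], [0, 0, -0.089]],
    [8, [-0.094, -0.053, 0], [0, 0, -0.133]],
    [8, [-0.128, -0.066, 0], [0, 0, -0.178]],
    [8, [-0.162, -0.076, 0], [0, 0, -0.222]],
    [8, [-0.198, -0.084, 0], [0, 0, -0.267]],
    [8, [-0.233, -0.09, 0], [0, 0, -0.311]],
    [8, [-0.269, -0.093, 0], [0, 0, -0.356]],
    [8, [-0.305, -0.094, 0], [0, 0, -0.4]],
    [8, [-0.341, -0.092, 0], [0, 0, -0.444]],
    [8, [-0.359, -0.09, 0], [0, 0, -0.467]],
    [8, [-0.37, -0.089, 0], [0, 0, -0.48]]
  ]
}}

```text
time: 15.25
tool_pos: [0.5089, 0.0417, 0.1163]
tool_rot: [-0.001, 0.752, 0.659, 0.001]
contact_force: [1.7, 6.3, -1.6]
gripper_width: 0.166
grasp_force: 59.4
```

{"method": "arm_command", "body": {
  "rows": [
    [8, [-0.006, 0.001, 0], [0, 0, -0.008]],
    [8, [-0.012, 0.002, 0], [0, 0, -0.008]],
    [8, [-0.016, 0.003, 0], [0, 0, -0.008]],
    [8, [-0.016, 0.003, 0], [0, 0, -0.008]]
  ]
}}

```text
time: 15.58
tool_pos: [0.5075, 0.0419, 0.1164]
tool_rot: [0.002, 0.756, 0.655, 0.003]
contact_force: [12.4, 3.4, -9.2]
gripper_width: 0.165
grasp_force: 59.0
```

{"method": "arm_command", "body": {
  "rows": [
    [8, [-0.008, 0, 0], [0, 0, 0]],
    [8, [-0.01, 0, 0], [0, 0, 0]],
    [8, [-0.01, 0, 0], [0, 0, 0]]
  ]
}}

```text
time: 15.83
tool_pos: [0.5074, 0.0419, 0.1165]
tool_rot: [0.005, 0.756, 0.654, 0.007]
contact_force: [25.0, 3.9, -17.4]
gripper_width: 0.164
grasp_force: 58.9
```

The gate is at a hard stop: the force rises with no motion. I'll relax, release, rise and check.

{"method": "arm_command", "body": {
  "rows": [
    [8, [0.012, 0, 0], [0, 0, 0]],
    [8, [0.016, 0, 0], [0, 0, 0]],
    [40, [0.016, 0, 0], [0, 0, 0]],
    [40, [0.016, 0, 0], [0, 0, 0]],
    [40, [0.016, 0, 0], [0, 0, 0]],
    [40, [0.016, 0, 0], [0, 0, 0]],
    [40, [0.016, 0, 0], [0, 0, 0]],
    [40, [0.016, 0, 0], [0, 0, 0]]
  ]
}}

```text
time: 16.5
tool_pos: [0.5067, 0.0412, 0.1168]
tool_rot: [0.0, 0.756, 0.655, -0.0]
contact_force: [0.2, 0.3, -0.2]
gripper_width: 0.468
grasp_force: 0.0
```

{"method": "arm_command", "body": {
  "rows": [
    [40, [0.016, 0, 0.05], [0, 0, 0]],
    [40, [0.016, 0, 0.13], [0, 0, 0]],
    [40, [0.016, 0, 0.22], [0, 0, 0]],
    [40, [0.016, 0, 0.32], [0, 0, 0]],
    [40, [0.016, -0.1, 0.35], [0, 0, 0]],
    [40, [0.016, -0.2, 0.35], [0, 0, 0]],
    [40, [0.016, -0.3, 0.35], [0, 0, 0]],
    [40, [0.016, -0.4, 0.35], [0, 0, 0]],
    [40, [0.016, -0.5, 0.35], [0, 0, 0]],
    [40, [0.016, -0.6, 0.35], [0, 0, 0]],
    [40, [0.016, -0.7, 0.35], [0, 0, 0]],
    [40, [0.016, -0.7, 0.35], [0, 0, 0]]
  ]
}}

```text
time: 17.5
tool_pos: [0.5111, -0.173, 0.2218]
tool_rot: [0.001, 0.758, 0.653, -0.001]
contact_force: [-0.3, 0.5, 0.3]
gripper_width: 0.466
grasp_force: 0.0
```

```bash
python3 meas.py .045 .065 pics/h5.png; python3 - <<'E'
from h import *
f=load('top'); hsv=cv2.cvtColor(f['color'],cv2.COLOR_RGB2HSV); X,uv=cloud(f,np.ones((480,640),bool)); H=hsv[uv[:,1],uv[:,0]].astype(int)
m=((H[:,0]<8)|(H[:,0]>172))&(H[:,1]>150)&(np.hypot(X[:,0]-.507,X[:,1]-.042)<.03)&(X[:,2]>.139); k=X[m].mean(0); print(m.sum(),k)
v=k[:2]-[.5298,.1957]; print('gate deg',np.degrees(np.arctan2(v[1],v[0]))+99.04)
m=(X[:,2]>.098)&(X[:,2]<.112)&(abs(X[:,0]-.51)<.05)&(X[:,1]<.18)&(X[:,1]>0)&(H[:,1]<80)
vx,vy,_,_=cv2.fitLine((X[m,:2]*1000).astype(np.float32),cv2.DIST_HUBER,0,.01,.01).ravel(); print(m.sum(),'bar deg',(np.degrees(np.arctan2(vy,vx))%180)-80.96)
E
```

```text
17.5 [ 0.51114832 -0.17298212  0.22181945] ytool deg -8.498413403316105 [-0.29139343  0.51234498  0.28485914]
top -1 0.035 21 med [-15.2 -45.8  53.4] min [-18.6 -48.6  45.9] max [  0.2 -37.1  64.7]
top -1 0.05 27 med [ -1.8 -57.6  54.9] min [ -5.2 -64.6  50.8] max [  2.  -50.9  57.7]
top 1 0.035 16 med [-15.2  40.1  52. ] min [-19.5  35.6  45.1] max [ 1.2 49.8 59.4]
top 1 0.05 23 med [-2.  58.7 54.4] min [-4.6 52.3 48.1] max [ 1.3 64.4 60.7]
ends [-93.14804048  97.65401091]
side -1 0.035 75 med [ -6.8 -45.6  54.5] min [-17.7 -49.4  45.3] max [ 12.6 -35.5  63.3]
side -1 0.05 26 med [ -2.  -58.1  54.8] min [ -5.4 -64.2  48.7] max [  4.6 -50.4  57.6]
side 1 0.035 35 med [-2.7 41.8 55.3] min [-21.2  35.8  46.4] max [10.8 48.1 62. ]
ends [-98.56178479  99.28053361]
44 [0.50559806 0.04259714 0.14514741]
gate deg 0.05721986338078011
379 bar deg -0.11706543
```

View pics/h5.png

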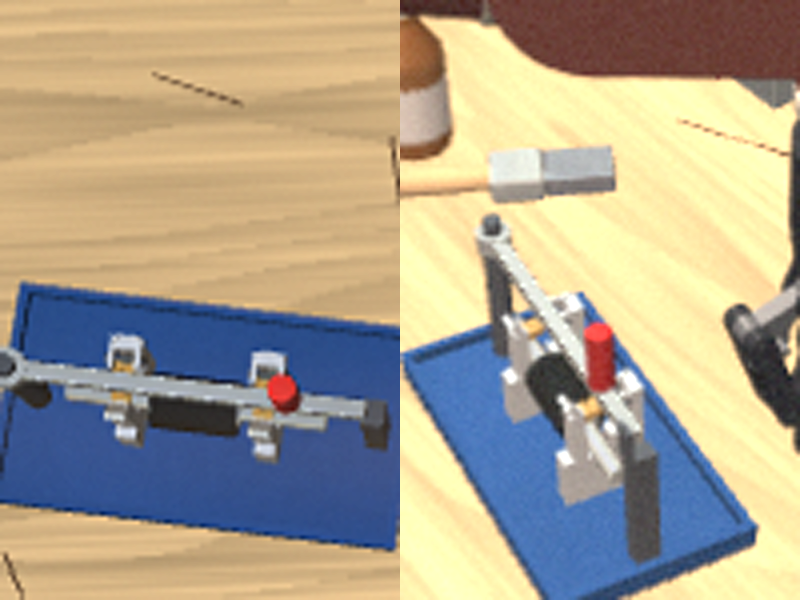

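The gate lies across both forks onto the catch post at (375,415), measured at 0.06° from shut. The roller is seated with both jaws over the axle, and the robot is clear. Handing in.

```bash
python3 -c "
from plant import manip
print(manip.job_done())"
```

```text
the job is handed in; nothing more can be done
None
```

The roller is seated in both forks with both jaws back over the axle, and the gate is fully shut (measured within about 0.1° of closed); I handed the job in at about 17.6 s, with no verdict shown.

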